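# Lock out the sterilising console's isolator

### The arm

A 6-joint arm with a two-finger parallel gripper is mounted at the origin on a cart in front of the work surface, level with it; the furniture and walls round the work are solid. World frame = base frame: x ahead of the robot, y to its left, z up, the work surface at z = 0. Lengths are in m, angles in rad, forces in N, time in s.
With the tool pointing down it reaches from about 0.375 to 0.9 m from the base axis. Payload 3.1 kg.
Tool frame: the origin (TCP) lies between the finger pads; the fingertips stand 11 mm ahead of it and the grasp point (between the pads) lies 8 mm behind it; z points along the fingers, y is the line along which they close (so a half turn about z gives the same grasp; the last joint's range is limited). The gripper opens to 85 mm and grips with 20 to 120 N. Pads are 22 mm wide; open, the fingers measure 114 mm over their backs; the gripper's body (76 mm by 85 mm) begins 54 mm behind the grasp point. The pads swing forward as they close: fully open they stand 13 mm farther back than shut.
Start: joints at [0.957, 0.527, 1.433, -0, 1.181, -0.178], TCP at [0.264, 0.567, 0.242] pointing down, gripper open.
Joint ranges: [-3.08, 3.08], [-0.75, 2.2], [0.22, 2.44], [-1.43, 4.57], [0, 2.65], [-2.85, 2.85]. Speed limits (rad/s): [2.79, 2.79, 3.14, 3.14, 3.14, 3.14].

### API

Orientations are given as a unit quaternion [w, x, y, z].
In Python, from cell import arm, vision gives the robot as it stands. The module is installed in compiled form; this text tells all that it offers. Calls block until the motion is done:
- arm.move_ptp(position, orientation): joint-space move of the TCP to a pose.
- arm.move_straight(position, rot=None, speed=0.15, f_stop=None): straight line of the TCP; rot=None keeps the orientation; speed is the mean speed in m/s. With f_stop (N) it stops when the force on the tool has changed by that much, and returns True; else False.
- arm.move_j(angles): joint-space move.
- arm.set_gripper(opening, grasp_force=None): opening from 0.0 (shut) to 1.0 (fully open); grasp_force is the grip in N (None keeps the last); returns when the fingers have stopped.
- arm.dwell(seconds).
- arm.inverse_kinematics(position, orientation): joint angles nearest the present ones, or None.
- arm.read_state(): the state.
- vision.get_image(name): name is "side" or "top"; returns a dict with "img" (400x640x3 uint8, red, green, blue), "fx", "fy", "cx", "cy" (pixels), "pose" (4x4, takes a point from camera to world coordinates). Camera axes: x right, y down, z forward; pixel columns grow to the right and rows downward; lengths in m; the calibration is good to about 2 mm. A picture is of the moment at which its call begins. There is no depth.
A pose or a line that the arm cannot do raises arm.IKError and nothing moves.
- arm.hand_in(): hands the job in; it is judged then, once.
The state is a dict: "clock": time; "qpos": joint angles; "qvel": joint speeds; "tau": joint torques, N m; "eef_pos": TCP position; "ee_rot": TCP orientation; "ft_force": force on the tool from outside, world axes, zero at the start; "moment": the same for the moment, N m; "width": opening from 0.0 (shut) to 1.0 (fully open); "grip_force": force on a finger pad.
Only numpy, scipy, OpenCV 4.12 (cv2) and the standard library are available. Lean on these libraries where they do the work, as an engineer would, in place of code of your own. Each camera call takes 0.05 s, during which the arm holds its last target. There are 200 camera calls.

### The job

Isolate the white console for servicing: turn the black rotary handle on its sloping panel all the way anticlockwise to the off stop, then swing its steel lockout hasp fully up and outward to the left and let go of everything. The console only stands on its rubber feet, so work gently enough that it does not get shoved along or tipped, and leave the other things on the trolley undisturbed.

Things in the scene. Friction and masses are not known exactly. Their poses are not given: they have to be found in the camera images.
- console: White console, 158 mm deep, 230 mm wide, about 4 kg (varies), loose on four rubber feet. Origin at the bottom (body spans x -70 to +88 mm, y -115 to +115 mm); x points to its back, y to its left seen by someone facing the panel, z up. The top front is a flat panel that rises 35 degrees from front to back, facing up and to the front.
- panel_axis (a point): Where the handle's turning axis meets the panel surface; fixed to the console, 17 mm in front of its origin and 78 mm up. x axis runs up the slope, y to the left, z square out of the panel: all distances 'up the slope', 'left' and 'out' below are along these axes.
- carrying_bar (a point): Middle of a round steel carrying bar, 12 mm thick, that runs left-right 88 mm up the slope from the handle's axis and 70 mm out from the panel, with legs 104 mm left and right. It stands in the way of a gripper that comes straight down on the handle; one that comes square to the panel clears it.
- handle_grip (a point): Centre of the black handle's grip, on the turning axis, 36 mm out from the panel; turns with the handle. The grip is an upright bar 90 mm long, 18 mm wide, round-ended, from 17 to 51 mm out, free on both sides; below it a disc of 25 mm radius (8 to 18 mm out) and, on part of the round, a cam of 38 mm radius (9 to 16 mm out).
- handle_pointer (a point): Pointer end of the handle's bar (marked by a fine raised line on top), 45 mm from the turning axis, 36 mm out from the panel. At off it points straight up the slope, to the long mark.
- handle (a joint): Handle angle, rad: 0 = on (pointer 120 degrees clockwise from up the slope), grows anticlockwise seen facing the panel, 2.094 = off at a hard stop. Starts between 0 and 0.45. Turning friction about 0.15 N m; stays where left. Until it is within about 0.08 of the stop its cam lies over the hasp's tongue and the hasp cannot be lifted.
- hasp_hinge (a point): Middle of the hasp's hinge line, 105 mm left of the handle's axis, 5 mm out; fixed to the console, axes parallel to those of panel_axis; the hinge line is its x axis.
- hasp_tab (a point): Middle of the hasp's upright steel tab with padlock eye. Folded: square to the panel, 77 mm left of the handle's axis, 60 mm long up the slope, 5 mm thick, top 42 mm out, this point 27 mm out. From its foot a flat plate goes left to the hinge and a tongue 16 mm wide goes right to 29 mm from the handle's axis, both 3 to 7 mm out; all one piece.
- hasp (a joint): Hasp angle, rad: 0 = folded flat, grows as its right side lifts and swings up and over to the left, 1.45 = stop, tongue nearly square out of the panel. Friction about 0.1 N m (about 3 N at the tab); stays where left. Swing it by pushing the right face of the tab to the left, then the risen tongue.
- carton: Long carton, 46 x 174 x 50 mm, along the left side; bystander; origin at the middle of its underside.
- flat_bottle: Tall flat bottle, 44 x 73 x 217 mm, standing at the right side; bystander; origin at the middle of its underside.
- spray_can: Aerosol can, 52 mm across, 156 mm tall, standing at the back left; bystander; origin at the middle of its underside.
- tube: Tube standing on its cap, 33 x 51 x 167 mm, back right; bystander; origin at the middle of its underside.
- jar: Low round jar, 62 mm across, 29 mm high, front left; bystander; origin at the middle of its underside.
- tape_roll: Roll of tape lying flat, 68 mm across, 19 mm high, front right; bystander; origin at the middle of its underside.
- pouch: Small packed pouch lying flat, 42 x 60 x 12 mm, in front of the console; bystander; origin at the middle of its underside.
- cup: Small white cup, 37 mm across, 28 mm high, in front of the console; bystander; origin at the middle of its underside.

How it is judged:
By the outcome, as a careful person would: the job done as asked, in the order asked, and still so for the second after the job is handed in, with the robot touching nothing.
It also fails if it takes over 72 s, if anything falls off the work surface, if the arm or the gripper's body presses on something with over 40 N, if the wrist force passes 120 N, or if a joint passes its speed limit or range.

## Working session

There is one attempt and no reset: what is moved stays moved. The work goes in short steps, each a Python script; the robot and the scene stay as the last script left them, time stands still between calls to the robot, and variables do not carry over. Pictures are saved under pics/ and viewed, at most 10 in all, crops included, and the job is handed in when it is done.

```bash
mkdir -p pics
python3 - <<'E'
from cell import arm, vision
import cv2, numpy as np
np.set_printoptions(precision=4,suppress=True)
for n in("side","top"):
    d=vision.get_image(n); cv2.imwrite(f"pics/{n}0.png",d["img"][:,:,::-1]); print(n,d["fx"],d["fy"],d["cx"],d["cy"]);print(np.array(d["pose"]))
s=arm.read_state(); print(s)
E
```

```text
side 424.23797577417423 424.23797577417423 312.52488416195854 200.83814522042303
[[-0.841  -0.2246  0.4922  0.0177]
 [-0.5409  0.3307 -0.7734  0.632 ]
 [ 0.0109 -0.9166 -0.3996  0.5235]
 [ 0.      0.      0.      1.    ]]
top 441.08949185700163 441.08949185700163 319.05301620893175 198.56413205244374
[[ 0.0038 -0.9959  0.0904  0.426 ]
 [-0.9998 -0.0054 -0.0178 -0.131 ]
 [ 0.0182 -0.0903 -0.9957  1.2601]
 [ 0.      0.      0.      1.    ]]
{'clock': 0.1, 'qpos': array([ 0.9565,  0.5284,  1.4338, -0.    ,  1.1814, -0.1785]), 'qvel': array([-0.0005, -0.0002, -0.0033, -0.0005, -0.0011,  0.0003]), 'tau': array([ -0.0003, -44.3304, -17.8586,  -0.0003,   0.0039,   0.    ]), 'eef_pos': array([0.2634, 0.5661, 0.2414]), 'ee_rot': array([-0.0004,  0.2162,  0.9764, -0.0009]), 'ft_force': array([ 0.0775, -0.8237, -0.4507]), 'moment': array([ 0.0264, -0.0271,  0.0014]), 'grip_force': 0.0, 'width': 0.9997823024355905}
```

View pics/side0.png

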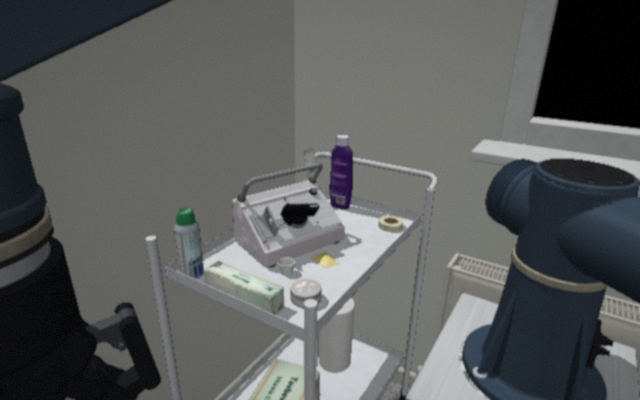

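View pics/top0.png

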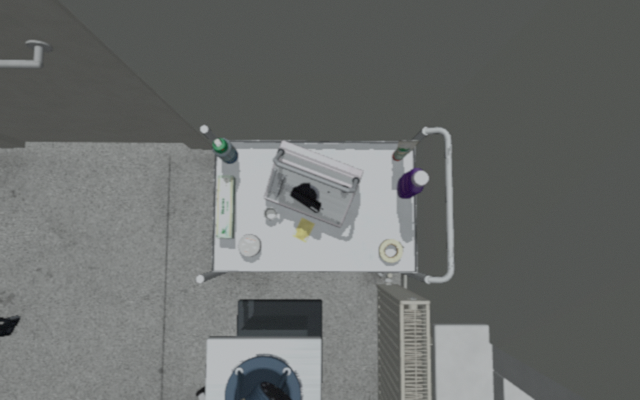

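The side view shows the console at about (290,220). Its black handle is at (298,213), the bar at (280,180), the carton at (243,285), and the jar at (306,290). In the top view the console is centred near (315,185) and yawed about -20°, the handle is at (307,197), and the bar runs from (280,157) to (355,185). I'll zoom in on both.

Run:
```python
import cv2
t=cv2.imread("pics/top0.png")[135:245,250:375]; s=cv2.imread("pics/side0.png")[155:275,225:355]
for n,c,k in(("topc",t,5),("sidec",s,5)):
    c=cv2.convertScaleAbs(cv2.resize(c,None,fx=k,fy=k,interpolation=cv2.INTER_CUBIC),alpha=1.3)
    cv2.imwrite(f"pics/{n}.png",c)
```

```text
(no output)
```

View pics/topc.png

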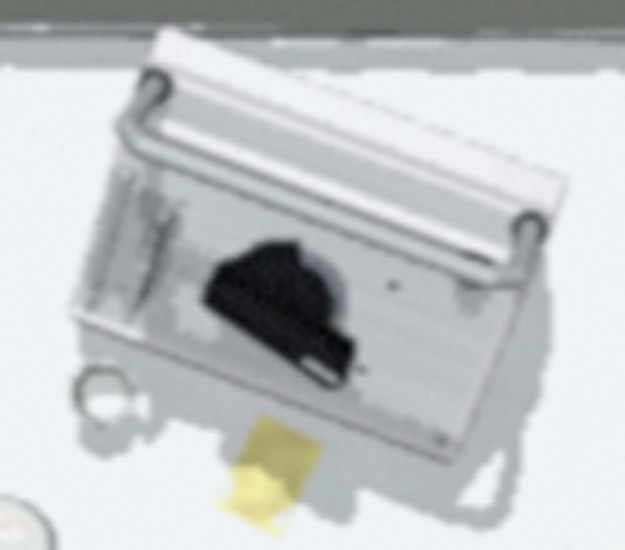

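View pics/sidec.png

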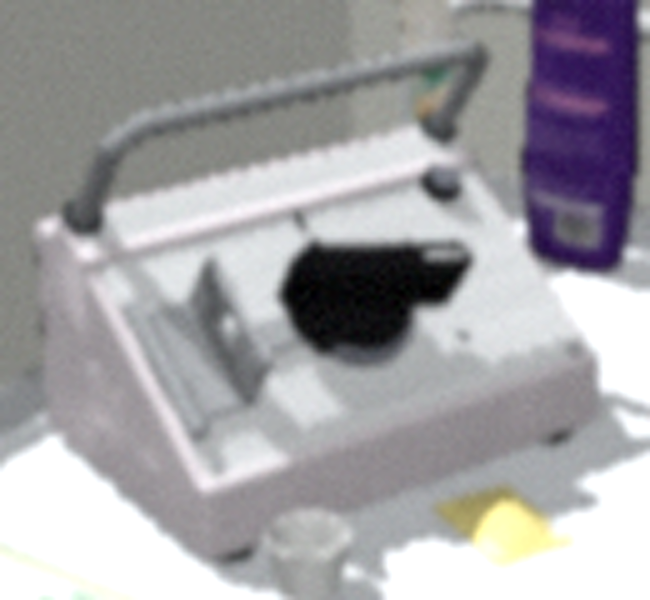

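The crops show the front-top corners of the panel at top (264.4,198.4) and (340.4,227), and side (266,253) and (343,225). The pointer's white mark is at the handle's right end, at top (315,209) and side (313,205). The hasp is folded at the left. Next I'll fit the console's x, y and yaw.

```bash
cat > geo.py <<'E'
import numpy as np, json
from scipy.spatial.transform import Rotation as R
A=np.deg2rad(35)
P_R=np.array([[np.cos(A),0,-np.sin(A)],[0,1,0],[np.sin(A),0,np.cos(A)]])  # panel axes in console frame
P_O=np.array([-.017,0,.078])
def con(p,q): return np.array([p[0],p[1],0])+R.from_euler('z',p[2]).apply(q)
def pan(p,q): return con(p,P_O+P_R@np.asarray(q,float))
def panR(p): return R.from_euler('z',p[2]).as_matrix()@P_R
def proj(d,X):
    T=np.array(d["pose"]); c=T[:3,:3].T@(np.asarray(X)-T[:3,3]); return np.array([d["fx"]*c[0]/c[2]+d["cx"],d["fy"]*c[1]/c[2]+d["cy"]])
E
python3 - <<'E'
from geo import *; from cell import vision; import cv2
from scipy.optimize import least_squares
np.set_printoptions(precision=4,suppress=True)
t=vision.get_image("top"); s=vision.get_image("side")
fl,fr=P_R.T@(np.array([-.07,.115,.0409])-P_O),P_R.T@(np.array([-.07,-.115,.0409])-P_O)
T=lambda u,v:np.array([250+u/5-.4,135+v/5-.4]); S=lambda u,v:np.array([225+u/5-.4,155+v/5-.4])
obs=[(t,fl,T(74,317)),(t,fr,T(452,459)),(s,fl,S(207,490)),(s,fr,S(592,352))]
# bar seen as a line at its middle (y free): perpendicular distance only
bar=[(t,T(200,155),T(420,238)),(s,S(180,112),S(400,67))]
def res(p):
    r=[proj(d,pan(p,q))-o for d,q,o in obs]
    for d,a,b in bar:
        n=np.array([-(b-a)[1],(b-a)[0]])/np.linalg.norm(b-a)
        r.append(np.array([n@(proj(d,pan(p,[.088,y,.07]))-a) for y in(-.06,.06)]))
    return np.concatenate(r)
f=least_squares(res,[.45,-.1,-.35],loss='soft_l1'); p=f.x; print(p,np.rad2deg(p[2]));print(res(p).reshape(-1,2))
for d,c in((t,T(325,368)),(s,S(442,250))):   # pointer mark: ray onto plane 51 mm out
    T4=np.array(d["pose"]); ray=T4[:3,:3]@np.array([(c[0]-d["cx"])/d["fx"],(c[1]-d["cy"])/d["fy"],1]); n=panR(p)[:,2]; o=T4[:3,3]
    X=o+ray*(n@(pan(p,[0,0,.052])-o))/(n@ray); q=panR(p).T@(X-pan(p,[0,0,0])); print("mark",q,"theta",np.rad2deg(np.arctan2(q[1],q[0]))+120)
print("axis",pan(p,[0,0,0]),"grip",pan(p,[0,0,.036]),"tab",pan(p,[0,.077,.027]))
for n,d in(("top",t),("side",s)):
    im=cv2.resize(d["img"][:,:,::-1],None,fx=5,fy=5,interpolation=cv2.INTER_CUBIC)
    for q in(fl,fr,[.088,.09,.07],[.088,-.09,.07],[0,0,.051],[.03,.077,.042],[-.03,.077,.042],[.022,-.0387,.051],[-.03,.115,0]):
        u=(proj(d,pan(p,q))+.5)*5; cv2.circle(im,tuple(int(x) for x in u),4,(0,0,255),-1)
    x0,y0=(250,135) if n=="top" else (225,155); cv2.imwrite(f"pics/{n}ov.png",im[y0*5:y0*5+590,x0*5:x0*5+650])
json.dump(list(p),open("p.json","w"))
im=np.hstack([cv2.resize(cv2.imread(f"pics/{n}ov.png"),None,fx=.61,fy=.61) for n in("top","side")]);cv2.imwrite("pics/ov.png",im)
E
```

```text
[ 0.567  -0.1318 -0.3497] -20.034895256319
[[-0.567  -1.1687]
 [ 1.7675 -0.7504]
 [-0.1898  0.6508]
 [ 1.2365  0.5737]
 [ 0.2871  0.6675]
 [-1.449  -0.2388]]
mark [-0.0108 -0.029   0.052 ] theta 9.545156693605847
mark [-0.0085 -0.0275  0.052 ] theta 12.740987913981002
axis [ 0.551 -0.126  0.078] grip [ 0.5316 -0.1189  0.1075] tab [ 0.5629 -0.0483  0.1001]
```

View pics/ov.png

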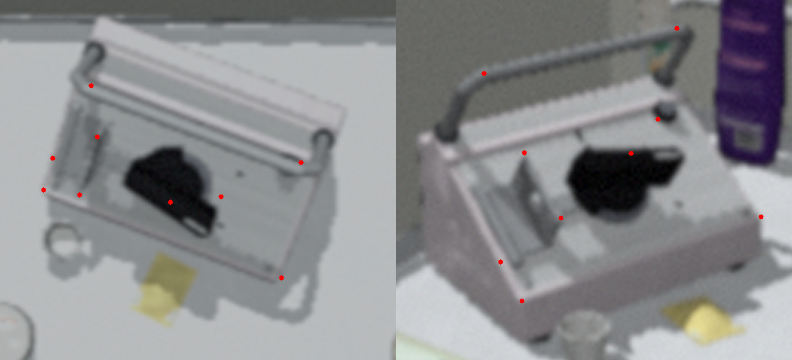

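The overlay matches the handle centre and the carrying bar. The pose is (0.567, -0.132, -20°) and the handle starts at about 0.19 rad. Next I'll check wrist ranges for the turn and move to the pre-pose.

```bash
cat >> geo.py <<'E'
p=np.array(json.load(open("p.json")))
def quat(phi):   # tool square to panel, closing line across a bar at angle phi (rad) from up-slope
    X,Y,Z=panR(p).T; M=np.column_stack([-X,Y,-Z]); M=R.from_rotvec(Z*phi).as_matrix()@M
    q=R.from_matrix(M).as_quat(); return q[[3,0,1,2]]
E
python3 - <<'E'
from geo import *; from cell import arm
np.set_printoptions(precision=3,suppress=True)
for f in (0,np.pi):
    for o in(.16,.033):
        for a in(-115,-60,0,5): print(f,o,a,arm.inverse_kinematics(pan(p,[0,0,o]),quat(np.deg2rad(a)+f)))
print(arm.inverse_kinematics(pan(p,[-.024,.09,.031]),quat(0)),arm.inverse_kinematics(pan(p,[-.024,.09,.031]),quat(np.pi)))
E
```

```text
0 0.16 -115 [-0.485  0.308  2.265  2.023  0.086 -1.7  ]
0 0.16 -60 [-0.485  0.308  2.265  2.023  0.086 -2.66 ]
0 0.16 0 [-0.485  0.308  2.265  2.023  0.086  2.576]
0 0.16 5 [-0.485  0.308  2.265  2.023  0.086  2.489]
0 0.033 -115 [-0.458  0.638  2.176  2.92   0.287 -2.581]
0 0.033 -60 [-0.458  0.638  2.176  2.92   0.287  2.742]
0 0.033 0 [-0.458  0.638  2.176  2.92   0.287  1.695]
0 0.033 5 [-0.458  0.638  2.176  2.92   0.287  1.607]
3.141592653589793 0.16 -115 [-0.485  0.308  2.265  2.023  0.086  1.442]
3.141592653589793 0.16 -60 [-0.485  0.308  2.265  2.023  0.086  0.482]
3.141592653589793 0.16 0 [-0.485  0.308  2.265  2.023  0.086 -0.565]
3.141592653589793 0.16 5 [-0.485  0.308  2.265  2.023  0.086 -0.653]
3.141592653589793 0.033 -115 [-0.458  0.638  2.176  2.92   0.287  0.56 ]
3.141592653589793 0.033 -60 [-0.458  0.638  2.176  2.92   0.287 -0.4  ]
3.141592653589793 0.033 0 [-0.458  0.638  2.176  2.92   0.287 -1.447]
3.141592653589793 0.033 5 [-0.458  0.638  2.176  2.92   0.287 -1.534]
[-0.216  0.68   2.158  3.393  0.312  1.441] [-0.216  0.68   2.158  3.393  0.312 -1.701]
```

Run:
```python
from geo import *; from cell import arm, vision; import cv2
np.set_printoptions(precision=3,suppress=True)
phi=-np.deg2rad(109)
arm.move_ptp([.42,.12,.36],[0,.2162,.9764,0]); print(arm.read_state()["clock"])
arm.set_gripper(.6,20)
arm.move_ptp(pan(p,[0,0,.125]),quat(phi+np.pi)); s=arm.read_state(); print(s["clock"],s["qpos"],s["eef_pos"]-pan(p,[0,0,.125]),s["ft_force"],s["width"])
for n,(x,y) in dict(top=(250,135),side=(225,135)).items():
    cv2.imwrite(f"pics/{n}1.png",cv2.resize(vision.get_image(n)["img"][y:y+130,x:x+130,::-1],(400,400),interpolation=cv2.INTER_CUBIC))
cv2.imwrite("pics/v1.png",np.hstack([cv2.imread(f"pics/{n}1.png") for n in("top","side")]))
```

```text
1.975
4.6333 [-0.476  0.406  2.25   2.607  0.143  0.757] [ 0.001 -0.     0.   ] [ 0.149  0.307 -0.095] 0.6002249757118853
```

View pics/v1.png

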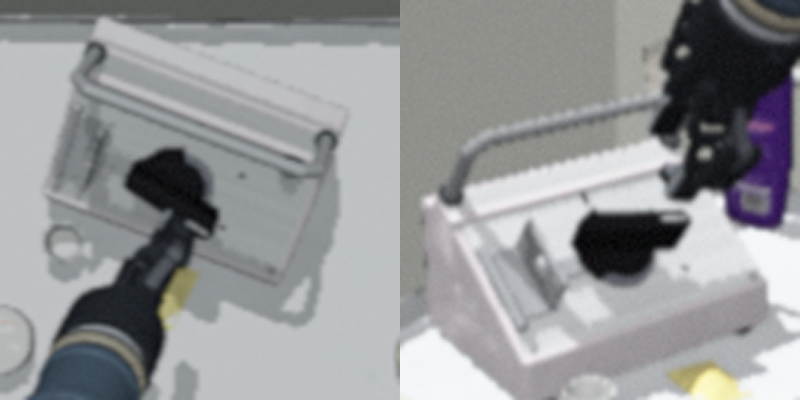

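The gripper stands square to the panel over the handle, its fingers spread across the bar (side view: fingers at about (670,180), handle at (630,240)). I'll descend, then feel for the bar's centre.

```bash
cat >> geo.py <<'E'
def here(s):     # TCP in panel coordinates
    return panR(p).T@(np.array(s["eef_pos"])-pan(p,[0,0,0]))
def fp(s): return panR(p).T@np.array(s["ft_force"]), panR(p).T@np.array(s["moment"])
E
python3 - <<'E'
from geo import *; from cell import arm
np.set_printoptions(precision=4,suppress=True)
phi=-np.deg2rad(109); d=np.array([-np.sin(phi),np.cos(phi),0])  # across the bar
print(arm.move_straight(pan(p,[0,0,.034]),speed=.06,f_stop=6)); s=arm.read_state(); print(here(s),*fp(s),s["clock"])
arm.set_gripper(.36); s=arm.read_state(); print(s["width"],here(s),*fp(s))
for sg in(1,-1):
    h=arm.move_straight(pan(p,[0,0,.034]+sg*d*.012),speed=.02,f_stop=2.5); s=arm.read_state(); print(sg,h,here(s)@d,here(s),*fp(s),s["clock"])
    arm.move_straight(pan(p,[0,0,.034]),speed=.04)
E
```

```text
False
[0.0001 0.     0.0343] [ 0.0018 -0.3459  0.4239] [-0.0127  0.2638  0.0045] 6.4
0.35915140454541483 [ 0.0001 -0.      0.0341] [ 0.0578  0.6101 -0.2204] [-0.0208  0.3346  0.0138]
1 True 0.0012851221025211646 [ 0.0011 -0.0007  0.034 ] [-0.1597  0.2046  0.218 ] [-0.0224  0.3219  0.0543] 7.0417
-1 True -0.009897485516916871 [-0.0093  0.0033  0.0338] [1.6173 0.866  0.093 ] [-0.0368  0.1192  0.0076] 7.8083
```

Run:
```python
from geo import *; from cell import arm
np.set_printoptions(precision=4,suppress=True)
phi=-np.deg2rad(109); d=np.array([-np.sin(phi),np.cos(phi),0]); c=-.0043*d+[0,0,.034]
def rd(k=6):
    L=[]
    for _ in range(k): arm.dwell(.03); L.append(np.concatenate(fp(arm.read_state())))
    return np.mean(L,0)
arm.move_straight(pan(p,c),speed=.04); b=rd(); print(b)
for sg in(1,-1):
    h=arm.move_straight(pan(p,c+sg*d*.012),speed=.015,f_stop=3.5); s=arm.read_state(); print(sg,h,here(s)@d,rd()-b,arm.read_state()["clock"])
    arm.move_straight(pan(p,c),speed=.04)
```

```text
[ 0.1199  0.1368 -0.1418 -0.0121  0.2774  0.0102]
1 True 0.001264571862075104 [-0.2178 -0.0042  0.0978  0.0169  0.0025  0.0091] 9.3917
-1 True -0.009906497161864505 [ 1.1529 -0.6844  0.9243 -0.033  -0.2236  0.0001] 10.3833
```

```bash
cat > turn.py <<'E'
from geo import *; from cell import arm
np.set_printoptions(precision=3,suppress=True)
def rd(k=3):
    L=[]
    for _ in range(k): arm.dwell(.03); L.append(np.concatenate(fp(arm.read_state())))
    return np.mean(L,0)
def feel(c,phi,ref,reach=.008,f=3.5):   # centre across the bar by touching both sides
    d=np.array([-np.sin(phi),np.cos(phi),0]); v=[]
    for sg in(1,-1):
        h=arm.move_straight(pan(p,c+sg*d*reach),speed=.015,f_stop=f); v.append((here(arm.read_state())-c)@d)
        print("feel",sg,h,v[-1])
        arm.move_straight(pan(p,c),speed=.04)
    return d*np.mean(v)
E
python3 - <<'E'
from turn import *
phi=-np.deg2rad(109); d=np.array([-np.sin(phi),np.cos(phi),0]); c=-.0043*d+[0,0,.034]
arm.set_gripper(.28); b=rd(6); print(arm.read_state()["width"],b)
for a in range(-102,-44,8):
    arm.move_ptp(pan(p,c),quat(np.deg2rad(a)+np.pi)); print(a,rd(),here(arm.read_state())-c)
print(arm.read_state()["clock"])
E
```

```text
0.27971355108166823 [ 0.171 -0.256  0.065 -0.002  0.264 -0.033]
-102 [ 0.067 -0.199 -0.608 -0.04   0.288  0.009] [ 0.  0. -0.]
-94 [-0.11  -0.063 -0.123  0.011  0.317  0.001] [0. 0. 0.]
-86 [ 0.127  0.241 -0.191 -0.021  0.197  0.001] [ 0. -0. -0.]
-78 [ 1.08  -0.269  0.706 -0.096  0.141 -0.004] [ 0.  0. -0.]
-70 [ 1.463 -0.275  0.494 -0.077  0.019 -0.016] [ 0. -0. -0.]
-62 [ 2.179 -0.196  1.144 -0.074 -0.081 -0.043] [ 0. -0. -0.]
-54 [ 3.028 -0.054 -0.13  -0.03  -0.223 -0.059] [ 0.001  0.    -0.   ]
-46 [ 4.242  0.15   0.782  0.064 -0.405 -0.085] [ 0.001  0.    -0.   ]
13.9917
```

```bash
cat > look.py <<'E'
import sys,cv2,numpy as np; from cell import vision
k=sys.argv[1]; L=[]
for n,(x,y) in dict(top=(250,135),side=(225,135)).items():
    L.append(cv2.resize(vision.get_image(n)["img"][y:y+130,x:x+130,::-1],(400,400),interpolation=cv2.INTER_CUBIC))
cv2.imwrite(f"pics/{k}.png",cv2.convertScaleAbs(np.hstack(L),alpha=1.5))
E
python3 look.py v2
```

```text
(no output)
```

View pics/v2.png

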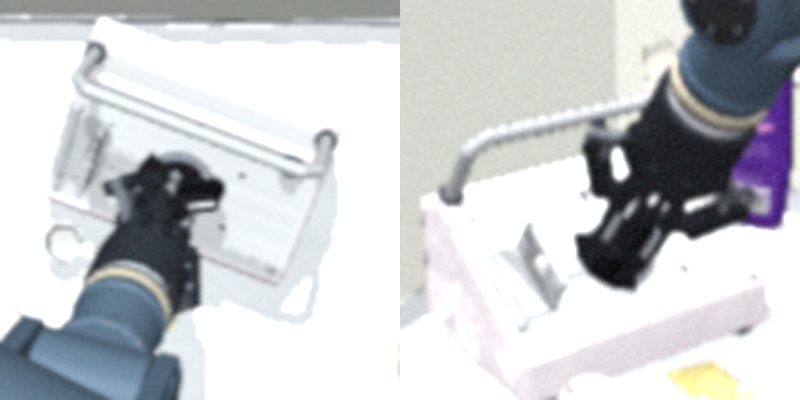

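The handle is following: its pointer end has moved from (205,220) to about (215,188) in the top view, which is roughly -45° from up-slope. A lateral load is building, so I'll re-centre by feel.

Run:
```python
from turn import *
phi=-np.deg2rad(109); d=np.array([-np.sin(phi),np.cos(phi),0]); c=-.0043*d+[0,0,.034]
phi=np.deg2rad(-46)
arm.set_gripper(.36); print(rd(6))
e=feel(c,phi,None,.012,3.); print(e,c+e); arm.move_straight(pan(p,c+e),speed=.04); arm.set_gripper(.28); print(rd(6),arm.read_state()["clock"])
```

```text
[-0.002  0.057  0.2   -0.022  0.267 -0.014]
feel 1 True 0.004502598299831092
feel -1 True -0.0027353788102516667
[0.001 0.001 0.   ] [-0.003  0.002  0.034]
[0.014 0.57  0.026 0.071 0.259 0.011] 16.6167
```

```bash
python3 - <<'E'
from turn import *
c=np.array([-.0037,.0023,.034])
arm.move_straight(pan(p,c),speed=.04)
for a in list(range(-40,1,8))+[4,8,12,16]:
    arm.move_ptp(pan(p,c),quat(np.deg2rad(a)+np.pi)); r=rd(); print(a,r)
    if np.linalg.norm(r[:2])>7 or abs(r[5])>.35: break
print(arm.read_state()["clock"])
E
python3 look.py v3
```

```text
-40 [ 0.401  0.275 -0.024  0.048  0.212  0.004]
-32 [ 0.181 -0.544  0.183  0.002  0.151 -0.024]
-24 [ 0.548  0.168 -0.042  0.016  0.141 -0.021]
-16 [ 1.308  0.496 -0.463  0.092  0.128 -0.007]
-8 [ 1.098  0.68  -0.645  0.133  0.114 -0.022]
0 [ 1.185  0.595  0.024  0.131  0.119 -0.028]
4 [ 1.641  1.878  0.354  0.254  0.065 -0.032]
8 [ 1.602  1.997  0.278  0.35   0.044 -0.025]
12 [ 1.449  2.759  0.077  0.333  0.083 -0.042]
16 [ 2.217  4.67   0.73   0.584 -0.003 -0.624]
20.4083
```

View pics/v3.png

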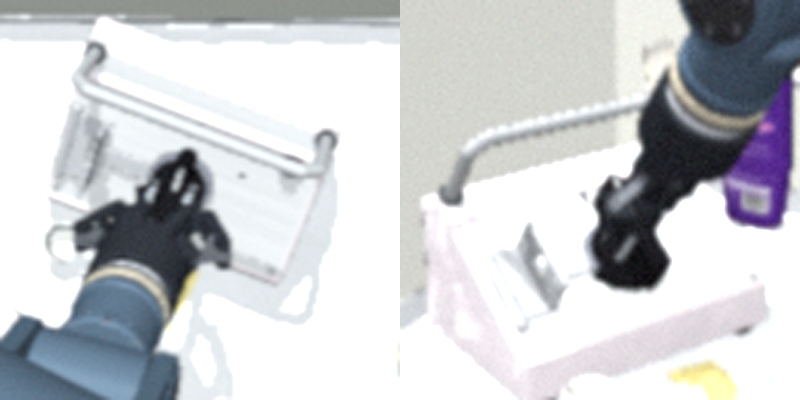

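The bar points straight up the slope and the moment jumped to -0.62 N m, so the handle is at the off stop. The console hasn't moved: its corners are at the same pixels as before. Next is the hasp.

```bash
python3 - <<'E'
from turn import *
c=np.array([-.0037,.0023,0])
h=lambda: here(arm.read_state())-c
arm.set_gripper(.55); print(rd())
arm.move_straight(pan(p,c+[0,0,.09]),speed=.1)
arm.set_gripper(0)
arm.move_ptp(pan(p,c+[-.025,.045,.09]),quat(np.pi)); print(h(),rd(),arm.read_state()["clock"])
print(arm.move_straight(pan(p,c+[-.025,.045,.032]),speed=.06,f_stop=5),h())
b=rd(); print(b)
for y,f in((.07,6),(.08,8),(.086,8),(.092,8),(.1,8)):
    t=arm.move_straight(pan(p,c+[-.025,y,.032]),speed=.025,f_stop=f); print(y,t,h(),rd()-b,arm.read_state()["clock"])
    if t: break
E
python3 look.py v4
```

```text
[-0.177  0.196  0.141 -0.015  0.244 -0.016]
[-0.025  0.045  0.09 ] [-0.013  0.22  -0.003 -0.054  0.258 -0.006] 22.7
False [-0.025  0.045  0.032]
[-0.051  0.555  0.417  0.021  0.3   -0.005]
0.07 True [-0.025  0.062  0.032] [ 0.565 -1.988  0.983 -0.265 -0.112 -0.018] 24.7083
```

View pics/v4.png

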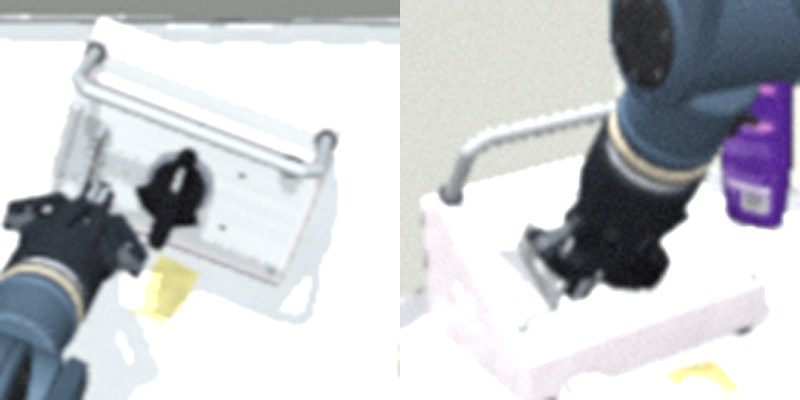

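Contact is where I expected, at the tab's right face beside the tongue, and the handle stays at off. I'll push from higher up the tab for a better lever arm, then push on the risen tongue.

```bash
python3 - <<'E'
from turn import *
c=np.array([-.0037,.0023,0])
h=lambda: here(arm.read_state())-c
arm.move_straight(pan(p,c+[-.025,.056,.032]),speed=.04)
arm.move_straight(pan(p,c+[-.025,.056,.042]),speed=.04); b=rd()
for y in (.064,.07,.076,.081):
    t=arm.move_straight(pan(p,c+[-.025,y,.042]),speed=.015,f_stop=9); print(y,t,h(),rd()-b,arm.read_state()["clock"])
    if t: break
E
python3 look.py v5
```

```text
0.064 True [-0.025  0.063  0.042] [ 1.122 -2.278  1.785 -0.329 -0.091 -0.035] 26.2167
```

View pics/v5.png

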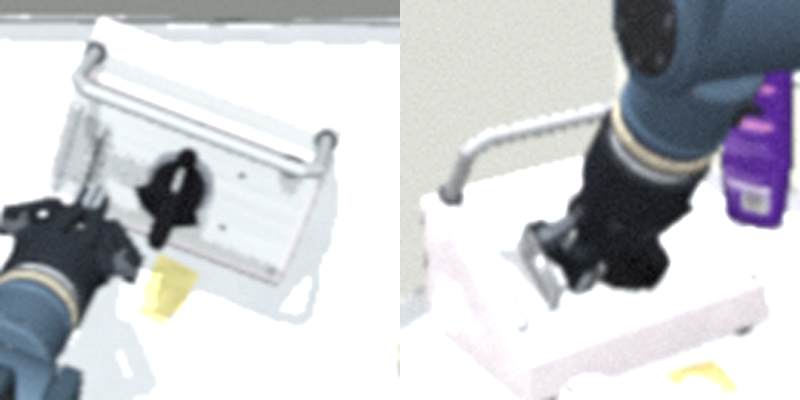

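My picture budget is used up, so I'll work from forces and image measurements in code. The finger is on the tab, so I'll continue in small steps and watch the steady force.

Run:
```python
from turn import *
c=np.array([-.0037,.0023,0])
h=lambda: here(arm.read_state())-c
y=.0625
while y<.081:
    y+=.0015
    t=arm.move_straight(pan(p,c+[-.025,y,.042]),speed=.012,f_stop=12); r=rd(2); print(round(y,4),t,h()[1],r[:3],round(r[3],2))
    if t or np.linalg.norm(r[:3])>9: break
print(arm.read_state()["clock"])
```

```text
0.064 False 0.06349418056023742 [-0.075 -5.26   4.128] -0.8
0.0655 False 0.06448746971490202 [ 0.672 -8.861  7.995] -1.32
26.9833
```

Run:
```python
from turn import *
c=np.array([-.0037,.0023,0]); s=.026; r0=.0255
h=lambda: here(arm.read_state())-c
arm.move_straight(pan(p,c+[-.025,.060,.042]),speed=.03); print(rd(6))
for a in range(4,57,4):
    th=np.deg2rad(a)
    q=c+[-.025,.0622+r0*(1-np.cos(th))+s*np.sin(th),.042+r0*np.sin(th)-s*(1-np.cos(th))]
    t=arm.move_straight(pan(p,q),speed=.02,f_stop=12); r=rd(2); print(a,t,h()[1:],r[:3],round(r[3],2))
    if t or np.linalg.norm(r[:3])>10: break
print(arm.read_state()["clock"])
```

```text
[-0.16   0.371 -0.175  0.001  0.269 -0.006]
4 False [0.064 0.044] [-0.12  -0.868  0.025] 0.01
8 False [0.066 0.045] [-0.213 -0.9   -0.692] -0.18
12 False [0.068 0.047] [ 0.594 -1.919  0.277] -0.35
16 False [0.07  0.048] [ 0.276 -1.967 -0.56 ] -0.24
20 False [0.073 0.049] [-0.336 -1.423  0.375] -0.31
24 False [0.075 0.05 ] [ 0.541 -1.815  0.854] -0.22
28 False [0.077 0.051] [ 0.706 -2.435  1.621] -0.36
32 False [0.08  0.052] [ 0.888 -4.039  4.406] -0.48
36 False [0.082 0.052] [ 1.594 -3.957  6.399] -0.52
40 False [0.085 0.053] [ 1.71  -3.638  8.237] -0.55
44 False [0.087 0.053] [ 1.448 -4.448 10.836] -0.53
31.375
```

The hasp is up about 35–40°. Now I'll push the risen tongue, with the tool turned 90° to be slim between the handle and the tongue.

Run:
```python
from turn import *
c=np.array([-.0037,.0023,0])
h=lambda: here(arm.read_state())-c
arm.move_straight(pan(p,c+[-.025,.078,.055]),speed=.04)
arm.move_straight(pan(p,c+[-.025,.070,.105]),speed=.1)
arm.move_ptp(pan(p,c+[0,.025,.105]),quat(np.pi/2)); print(h(),arm.read_state()["clock"])
t=arm.move_straight(pan(p,c+[0,.025,.051]),speed=.05,f_stop=4); print(t,h())
if not t:
    for y in np.arange(.03,.0901,.005):
        t=arm.move_straight(pan(p,c+[0,y,.051]),speed=.03,f_stop=8); r=rd(2); print(round(y,4),t,h()[1:],r[:3],round(r[3],2))
        if t or np.linalg.norm(r[:3])>7: break
print(arm.read_state()["clock"])
```

```text
[-0.     0.025  0.105] 34.0417
False [-0.     0.025  0.051]
0.03 False [0.03  0.051] [-0.276 -0.059 -0.578] -0.03
0.035 True [0.032 0.051] [ 0.32  -4.756  3.659] -0.67
35.9333
```

Run:
```python
from turn import *
c=np.array([-.0037,.0023,0]); t0=np.deg2rad(35)
h=lambda: here(arm.read_state())-c
arm.move_straight(pan(p,c+[0,.030,.051]),speed=.03)
for a in list(range(37,82,4))+[82,84,86,88]:
    th=np.deg2rad(a)
    q=c+[0,.0315+.076*(np.cos(t0)-np.cos(th)),.051+.076*(np.sin(th)-np.sin(t0))]
    t=arm.move_straight(pan(p,q),speed=.03,f_stop=10); r=rd(2); print(a,t,h()[1:],r[:3],round(r[3],2))
    if t or np.linalg.norm(r[:3])>8: break
print(arm.read_state()["clock"])
```

```text
37 False [0.033 0.053] [-0.115 -1.678  1.413] -0.35
41 False [0.037 0.057] [-0.094 -1.707  0.823] -0.25
45 False [0.04  0.061] [ 0.586 -0.623  1.198] -0.1
49 False [0.044 0.065] [0.274 0.011 0.208] -0.04
53 False [0.048 0.068] [0.679 0.059 0.425] 0.01
57 False [0.052 0.071] [-0.215 -0.204  0.033] -0.01
61 False [0.057 0.074] [ 0.051 -0.06  -0.57 ] 0.02
65 False [0.062 0.076] [0.378 0.477 0.214] -0.02
69 False [0.067 0.078] [ 0.029  0.101 -0.309] -0.02
73 False [0.072 0.08 ] [ 0.074  0.229 -0.13 ] -0.02
77 False [0.077 0.081] [ 0.028 -0.06  -0.175] 0.04
81 False [0.082 0.082] [-0.039  1.029  0.529] 0.0
82 False [0.083 0.083] [-0.33  -1.178 -0.502] -0.23
84 False [0.084 0.083] [-0.639 -9.709 -1.716] -1.59
41.4667
```

```bash
cat > meas.py <<'E'
from geo import *; from cell import arm, vision; import cv2
np.set_printoptions(precision=3,suppress=True)
c=np.array([-.0037,.0023,0])
def meas(k):
    for n in("top","side"):
        d=vision.get_image(n); cv2.imwrite(f"pics/{n}_{k}.png",d["img"][:,:,::-1])
        a=cv2.imread(f"pics/{n}0.png").astype(int).sum(2)/3; b=d["img"].astype(int).sum(2)/3; D=b-a
        x0,y0=(262,160) if n=="top" else (235,195)
        m=(abs(D)>22).astype(np.uint8); m[:,:x0]=0; m[:,355:]=0; m[:y0]=0; m[255:]=0
        k_,_,st,ce=cv2.connectedComponentsWithStats(m)
        for i in range(1,k_):
            if st[i,4]>5: print(n,"blob",st[i],ce[i])
        for deg in(35,50,65,83):
            th=np.deg2rad(deg); q=lambda r,s,x=0: c+[x,.105-(r*np.cos(th)-s*np.sin(th)),.005+r*np.sin(th)+s*np.cos(th)]
            for nm,pts in(("tongue",[q(r,0) for r in(.045,.055,.065,.072)]),("tab",[q(.028,.03,x) for x in(-.02,-.01,.01,.02)])):
                u=np.array([proj(d,pan(p,w)) for w in pts]); print(n,deg,nm,u[0],u[-1],[int(D[int(round(v)),int(round(w))]) for w,v in u])
E
python3 - <<'E'
from meas import *
h=lambda: here(arm.read_state())-c
arm.move_straight(pan(p,c+[0,.070,.085]),speed=.05)
arm.move_straight(pan(p,c+[0,.060,.150]),speed=.15)
arm.move_ptp([.40,.25,.36],[0,.2162,.9764,0])
arm.move_ptp([.264,.5,.30],[0,.2162,.9764,0]); print(arm.read_state()["clock"])
meas(2)
E
```

```text
47.2167
top blob [262 173  14  29 169] [266.249 186.178]
top blob [276 173  33  26 325] [289.163 186.782]
top blob [310 183   5   6  26] [311.692 185.423]
top blob [305 190   5   8  29] [307.069 193.379]
top blob [295 199  27  18 230] [308.078 207.152]
top blob [262 207   5   9  19] [263.526 210.842]
top blob [268 214   7   5  25] [271.28 215.52]
top blob [278 215   6   9  32] [280.688 218.594]
top blob [294 222   8   6  37] [297.189 224.892]
top blob [273 226   3   7  15] [273.933 228.733]
top blob [300 229   7   9  47] [302.809 233.574]
top blob [309 230  13  10  88] [315.5   234.182]
top 35 tongue [281.583 189.107] [287.998 194.67 ] [36, 24, 0, 2]
top 35 tab [267.151 193.793] [270.789 181.092] [-25, -14, -4, -11]
top 50 tongue [277.899 189.523] [282.076 195.404] [28, 45, 6, 6]
top 50 tab [263.333 192.402] [266.904 179.678] [-58, -60, -57, -57]
top 65 tongue [273.705 189.283] [275.27  195.058] [0, 1, 0, 0]
top 65 tab [259.952 190.587] [263.457 177.859] [-60, -58, -24, -63]
top 83 tongue [268.43  188.146] [266.663 193.226] [-1, -9, -19, -30]
top 83 tab [256.814 188.04 ] [260.248 175
[... 454 characters left out ...]
] [249.7 246.5]
side blob [255 246   7   9  43] [257.535 250.86 ]
side blob [265 247  13   6  30] [270.433 249.333]
side blob [322 248   5   4   7] [324.429 249.571]
side 35 tongue [274.304 218.413] [284.513 212.273] [45, 26, 171, 122]
side 35 tab [268.379 225.83 ] [260.254 211.185] [72, 74, 38, 18]
side 50 tongue [272.425 217.261] [281.676 210.305] [74, 25, 28, 127]
side 50 tab [264.178 227.122] [256.066 212.361] [15, 16, 38, 6]
side 65 tongue [269.448 216.876] [277.015 209.56 ] [80, 36, 25, 21]
side 65 tab [259.718 229.051] [251.643 214.2  ] [28, 28, 21, 14]
side 83 tongue [264.687 217.499] [269.384 210.442] [31, 34, 26, -11]
side 83 tab [254.5   232.008] [246.497 217.091] [-16, -8, 7, -1]
```

Run:
```python
from meas import *
arm.move_j([0.957,0.527,1.433,0,1.181,-0.178]); print(arm.read_state()["clock"])
import io,contextlib
for n,xs,ys in(("top",range(250,292,2),range(172,202,2)),("side",range(238,290,2),range(200,246,3))):
    d=vision.get_image(n); cv2.imwrite(f"pics/{n}_3.png",d["img"][:,:,::-1])
    b=d["img"].mean(2); a=cv2.imread(f"pics/{n}0.png").mean(2); print(n,"cols",list(xs)[0],list(xs)[-1])
    for y in ys: print(y," ".join("%4d"%(b[y,x]-a[y,x]) if abs(b[y,x]-a[y,x])>12 else "   ." for x in xs))
    D=abs(b-a); print("console-edge/bystander diff count elsewhere", int((D[140:275,215:430]>25).sum()) )
```

```text
47.7583
top cols 250 290
172    .    .    .    .  -15  -34  -21    .    .    .    .    .    .    .   13    .    .    .    .    .    .
174    .    .    .    .  -30  -62  -59  -50  -31  -25  -20    .    .    .   34   21   15    .    .    .    .
176    .    .    .    .  -40  -64  -61  -61  -59  -54  -17    .  -16   15   34   21   13   23   14    .    .
178    .    .    .    .  -51  -62  -61  -61  -60  -51    .    .    .   16   32   26   17   52   16    .    .
180    .    .    .  -21  -57  -41  -44  -59  -64  -42    .    .    .   23   22   29   53   50   16    .    .
182    .    .    .  -33  -53    .    .  -21  -60  -34    .  -13    .   25   27   21   61   42    .    .    .
184    .    .    .  -44  -60  -20    .  -28  -56  -19    .    .    .   22   26   28   53   31   15    .    .
186    .    .  -16  -58  -61  -57  -43  -59  -45    .    .    .    .   22   23   30   39   35   24   23   17
188    .    .  -20  -63  -61  -62  -60  -61  -38    .  -19    .    .   13    .   36   39   30   27   25   22
190    .    .  -42  -62  -63  -62  -62  -62  -34    .  -12    .    .   12   28   41   28   26 
[... 2119 characters left out ...]
    .    .    .    .    .  -14  -34    .    .  -14  -28  -51    .   16   37   57   60   25    .    .    .    .    .
236    .    .    .    .    .    .    .    .  -19  -23  -25  -22  -43  -43  -19    .   34   41   25   12    .   20    .    .    .    .
239    .    .    .  -15    .    .    .    .    .    .    .  -21  -26  -34    .    .    .   19   25    .    .    .    .    .    .    .
242    .    .    .    .    .    .    .    .    .    .    .    .    .    .    .    .  -18  -21  -22    .   15    .    .    .    .    .
245    .    .    .    .    .    .    .    .    .    .    .    .    .    .    .    .  -37  -37  -39  -38    .   14   33   35    .    .
console-edge/bystander diff count elsewhere 1415
```

The tab, with its eye at (261,182), now overhangs the left edge. Its outer edge runs (254,189)–(258,175), which matches 83°. Last check: whether the console shifted, whether the handle is still at off, and whether anything else changed.

Run:
```python
import cv2,numpy as np
from geo import *; from cell import vision,arm
for n,R_ in(("top",{"con_right":(322,165,40,68),"con_back":(270,140,95,35),"carton":(214,175,24,68),"cup":(262,205,18,20),"pouch":(292,217,26,24),"bottle":(395,165,40,36),"jar":(234,232,30,28)}),("side",{"con_right":(318,160,35,75),"bar":(235,160,90,30),"con_front":(260,235,80,35)})):
    a=cv2.imread(f"pics/{n}0.png",0).astype(np.float32); b=cv2.imread(f"pics/{n}_3.png",0).astype(np.float32)
    for k,(x,y,w,h) in R_.items():
        A,B=a[y:y+h,x:x+w],b[y:y+h,x:x+w]; print(n,k,np.round(cv2.phaseCorrelate(A,B,cv2.createHanningWindow((w,h),cv2.CV_32F)),2),round(float(abs(A-B).mean()),1))
# handle bar direction: dark pixels inside the handle circle, rays onto the plane 51 mm out
c=np.array([-.0037,.0023,0]); d=vision.get_image("top"); g=d["img"].mean(2); v,u=np.nonzero(g<45)
T=np.array(d["pose"]); ray=np.c_[(u-d["cx"])/d["fx"],(v-d["cy"])/d["fy"],np.ones(len(u))]@T[:3,:3].T; nn=panR(p)[:,2]; o=T[:3,3]
X=o+ray*((nn@(pan(p,c+[0,0,.05])-o))/(ray@nn))[:,None]; q=(X-pan(p,c))@panR(p); r=np.hypot(q[:,0],q[:,1]); m=(r>.03)&(r<.055)
print("angles of outer dark pixels", np.sort(np.round(np.rad2deg(np.arctan2(q[m,1],q[m,0])))))
print(np.round(q[r<.055][:, :2].max(0),3),np.round(q[r<.055][:, :2].min(0),3))
```

```text
Traceback (most recent call last):
ValueError: setting an array element with a sequence. The requested array has an inhomogeneous shape after 1 dimensions. The detected shape was (2,) + inhomogeneous part.
```

Run:
```python
import cv2,numpy as np
from geo import *; from cell import vision,arm
for n,R_ in(("top",{"con_right":(322,165,40,68),"con_back":(270,140,95,35),"carton":(214,175,24,68),"cup":(262,205,18,20),"pouch":(292,217,26,24),"bottle":(395,165,40,36),"jar":(234,232,30,28)}),("side",{"con_right":(318,160,35,75),"bar":(235,160,90,30),"con_front":(260,235,80,35)})):
    a=cv2.imread(f"pics/{n}0.png",0).astype(np.float32); b=cv2.imread(f"pics/{n}_3.png",0).astype(np.float32)
    for k,(x,y,w,h) in R_.items():
        A,B=a[y:y+h,x:x+w],b[y:y+h,x:x+w]; print(n,k,np.round(cv2.phaseCorrelate(A,B,cv2.createHanningWindow((w,h),cv2.CV_32F))[0],2),round(float(abs(A-B).mean()),1))
c=np.array([-.0037,.0023,0]); d=vision.get_image("top"); g=d["img"].mean(2); v,u=np.nonzero(g<45)
T=np.array(d["pose"]); ray=np.c_[(u-d["cx"])/d["fx"],(v-d["cy"])/d["fy"],np.ones(len(u))]@T[:3,:3].T; nn=panR(p)[:,2]; o=T[:3,3]
X=o+ray*((nn@(pan(p,c+[0,0,.05])-o))/(ray@nn))[:,None]; q=(X-pan(p,c))@panR(p); r=np.hypot(q[:,0],q[:,1]); m=(r>.034)&(r<.055)
print("angles of outer dark pixels", np.sort(np.round(np.rad2deg(np.arctan2(q[m,1],q[m,0])))))
```

```text
top con_right [-0.07  0.03] 1.2
top con_back [-0.18 -0.05] 1.0
top carton [ 0.11 -0.05] 0.6
top cup [ 0.66 -0.23] 3.8
top pouch [0.56 0.13] 10.9
top bottle [ 0.15 -0.01] 0.4
top jar [-0.1   0.02] 0.6
side con_right [-0.04  0.5 ] 2.4
side bar [-0.14 -0.15] 0.7
side con_front [0.25 0.53] 8.7
angles of outer dark pixels [-180. -177. -176. -173. -172.  -39.  -36.  -32.  -30.  -29.  -26.  -24.
  -24.  -21.  -21.  -18.  -18.  -16.  -15.  -14.  -13.  -12.  -11.  -10.
  -10.   -9.   -8.   -8.   -7.   -7.   -7.   -6.   -5.   -5.   -4.   -4.
   -3.   -3.   -2.   -1.   -1.    0.    0.   -0.    1.    2.    2.    3.
    4.    4.    5.    5.    6.    7.    9.    9.   10.   13.   14.   17.
   17.   22.   26.  174.  175.  177.  177.  179.]
```

```bash
python3 -c "
from cell import arm; print(arm.read_state()['clock'], arm.hand_in())"
```

```text
the job is handed in; nothing more can be done
47.9083 None
```

I turned the handle to the off stop and swung the hasp up and left to about 83° (its stop), then handed the job in at 47.9 s with the arm clear; the images show the console moved less than about 1 mm, and the arm touched nothing else.

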